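# Camera onto the telescopic stand, raised to the second stop

### The arm

A 6-joint arm with a two-finger parallel gripper is mounted at the origin on the work surface. World frame = base frame: x ahead of the robot, y to its left, z up, the work surface at z = 0. Lengths are in m, angles in rad, forces in N, time in s.
With the tool pointing down it reaches from about 0.325 to 0.775 m from the base axis. Payload 9.3 kg.
Tool frame: the origin (TCP) lies between the finger pads; the fingertips stand 17 mm ahead of it and the grasp point (between the pads) lies 2 mm behind it; z points along the fingers, y is the line along which they close (so a half turn about z gives the same grasp; the last joint's range is limited). The gripper opens to 85 mm and grips with 20 to 120 N. Pads are 22 mm wide; open, the fingers measure 114 mm over their backs; the gripper's body (76 mm by 85 mm) begins 54 mm behind the grasp point. The pads swing forward as they close: fully open they stand 13 mm farther back than shut.
Start: joints at [1.05, 0.259, 0.021, 1.334, 0, 1.418], TCP at [0.198, 0.513, 0.248] pointing down, gripper open.
Joint ranges: [-3.04, 3.04], [-0.91, 1.82], [-1.04, 1.36], [-1.92, 1.95], [-1.52, 1.45], [-3.14, 3.14]. Speed limits (rad/s): [2.22, 2.22, 2.79, 3.14, 3.14, 3.14].

### API

Orientations are given as [roll, pitch, yaw] about the fixed x, y, z axes, in that order (R = Rz(yaw) Ry(pitch) Rx(roll)).
In Python, from station import env gives the robot as it stands.
- The arm moves only by the shell command python3 -m crank 'ROWS' [FORCE]. ROWS is JSON, a list of rows, each a list of 7 numbers: the opening, from -1 (shut) to 1 (fully open), so that 0 is half open, then the shift along the tool's x, y, z in mm, then the turn, a rotation vector about the tool's x, y, z in rad. A call has 1 to 12 rows; each row is the pose to reach, as a shift and turn from the pose commanded when the call began, along the tool's axes at that moment; what a row does not reach only later rows make up. A row lasts 1/10 s, in which the tool goes at most 50 mm and 8.59 degrees, less where a joint would pass 70% of its speed; a pose out of reach is approached as far as the arm can. A call with a gripper value outside its range is refused whole. The fingers move at their own pace and stop on an object; FORCE is the grip in N (left out, the last holds). Time passes only in rows, so rows that repeat a pose let the fingers close. It gives the time, the measured TCP pose, the force, the opening and the grip force at its end, in the units of the state.
- env.sense(): the state, without advancing time (a new reading comes with each control period).
- env.grab_frame(name): name is "scene" or "top"; returns the picture (420x560x3 uint8, red, green, blue); there is no depth.
- env.camera_model(name): a dict with "mtx" (3x3 intrinsics, pixels), "R" (3x3) and "t" (3): a world point X has camera coordinates R X + t. Camera axes: x right, y down, z forward; pixel columns grow to the right and rows downward; lengths in m; the calibration is good to about 2 mm. A picture is of the moment at which its call begins. camera_model takes no time and is no camera call.
- env.finish_job(): hands the job in; it is judged then, once.
The state is a dict: "time": time; "joint_positions": joint angles; "joint_velocities": joint speeds; "joint_torque": joint torques, N m; "tool_pos": TCP position; "eef_rot": TCP orientation; "force": force on the tool from outside, world axes, zero at the start; "moment": the same for the moment, N m; "gripper_width": finger opening in m; "grip_force": force on a finger pad.
Only numpy, scipy, OpenCV 4.12 (cv2) and the standard library are available. Lean on these libraries where they do the work, as an engineer would, in place of code of your own. Each camera call takes 0.05 s, during which the arm holds its last target. There are 200 camera calls.

### The job

To film the backgammon set, take the small camera off the coaster, stand it squarely on the sloped cradle of the telescopic stand with its lens looking out over the lip, and let go of it. Then pinch the stand's grip so that the release button is squeezed right in and draw the column up to its second stop, without lifting, tipping or dragging the foot or disturbing the game things. Finish still holding it up there, button squeezed in, with the camera riding in the cradle.

Things in the scene. Friction and masses are not known exactly. Their poses are not given: they have to be found in the camera images.
- stand: Telescopic camera stand, loose, 3.6 kg in all. Dark round foot 170 mm across, 18 mm thick; aluminium outer tube 27 mm across from its middle to a black collar ending 164 mm above the table. Origin: middle of the foot's underside; z up along the column; +x: side on which the cradle sticks out; +y: side of the release button.
- grip (a point): Grip point of the sliding head, on the column axis, level with the button's middle, 214 mm above the table with the column down; axes as the stand. Grip: upright black rubber block 26 (x) by 30 mm (y), from 36 mm below this point to 22 mm above, nothing above it. A 34 mm square block and an 18 mm wide boom to the cradle lie 34 to 46 mm below. A camera on the cradle stays 40 mm from the grip.
- cradle (a point): Middle of the upper face of the cradle's floor, 72 mm in +x and 28 mm below point grip. Rubber floor 42 (x) by 60 mm (y), open at back and both ends; a lip 4 mm thick, 8 mm high along the front, inner face at x = +21 mm. Axes: z the floor's normal, leaning 0.26 rad (15 deg) from upright towards the stand's +x, so the floor slopes down to the lip; y as the stand; x down the slope.
- camera_center (a point): Middle of the small grey box camera (loose, about 0.15 kg), 22 mm above its flat underside. Body 32 (x) by 60 (y) by 44 mm (z). Axes: x out of the lens face (lens tube 25 mm across, 6 mm proud, high up towards +y), z up. Starts upright on the green coaster (96 mm across, 4 mm thick, fixed to the table).
- camera_lens (a point): Middle of the front of the camera's lens: 22 mm in x, 13 mm in y and 6 mm in z from point camera_center.
- column (a joint): How far the sliding head (grip, boom, cradle; 0.26 kg, some 1.5 N friction) is drawn up, in m: 0 down; 0.045 first stop, a lock hole, passed freely while the button is held in; 0.090 second stop, the end of its travel. Locked unless the button is squeezed; let go between stops, it sinks until the pin drops into the next hole below.
- release (a joint): Release button, in m: 0 out, 0.0045 fully in. It frees the column from about 0.003. Spring: 3 N to start, 9 N fully in; it springs out when let go.
- checker0: Cream plastic checker 36 mm across, 9 mm thick, lying loose between the stand and the coaster; origin at its underside.
- checker1: Another such checker, lying loose near the stand's foot.
- checker2: Another such checker, lying loose near the coaster.
- doubling_cube: Cream doubling cube, 30 mm, loose, near the coaster; origin under its middle.
- dice_cup: Brown dice cup, loose, 72 mm across and 95 mm high, behind the working area; origin under its middle.
- checker_tray: Cherry tray with twelve checkers standing on edge, loose, 46 by 135 mm and 41 mm high, behind the working area; origin under its middle.
- camera: The same camera; origin at the middle of its underside, axes as camera_center.
- button_face (a point): Middle of the outer face of the release button: an aluminium plate 16 mm wide, 26 mm high, on the grip's +y face, 6 mm proud when out (this point 21 mm in +y from point grip), so 36 mm from it to the plain back face. Pinching the grip along y, one finger on the button, the other on the plain back, squeezes it in. y points out of the face.
There are look-alikes about, which are no part of the job. Of the things like the stand, leave any that is orange; of the rest the larger one is meant.

How it is judged:
On the way, in this order (a step that is already met when the one before it is completed fails the run):
1. the camera stands in the cradle, lens over the lip, let go, with the column still down (x of camera_center in the frame of cradle between -0.012 and 0.008 m and y of camera_center in the frame of cradle between -0.012 and 0.012 m and z of camera_center in the frame of cradle between 0.019 and 0.025 m and x of camera_lens in the frame of cradle above 0.008 m and angle between the z axis of camera_center and the z axis of cradle, either way round below 0.08 rad and angle between the x axis of camera_center and the x axis of cradle, either way round below 0.17 rad and contact force between the fingers and camera below 0.1 N and value of joint column below 0.006 m), for 0.2 s.
2. the release button is squeezed in while the column is still down (value of joint release above 0.003 m and value of joint column below 0.02 m), for 0.05 s.
3. the column is drawn up to its second stop (value of joint column above 0.085 m), for 0.1 s.
At the end, for the whole second after the job is handed in: Column within 5 mm of its second stop, button in 3 mm or more, fingers pinching over 2 N; camera at rest flat on the cradle floor, untouched, lens over the lip, within 12 mm (8 mm to the lip) and 0.17 rad of square; foot flat on the table (3 mm, 0.03 rad) (value of joint column above 0.085 m and value of joint release above 0.003 m and contact force between the fingers and stand above 2 N and x of camera_center in the frame of cradle between -0.012 and 0.008 m and y of camera_center in the frame of cradle between -0.012 and 0.012 m and z of camera_center in the frame of cradle between 0.019 and 0.025 m and x of camera_lens in the frame of cradle above 0.008 m and angle between the z axis of camera_center and the z axis of cradle, either way round below 0.08 rad and angle between the x axis of camera_center and the x axis of cradle, either way round below 0.17 rad and contact force between the fingers and camera below 0.1 N and height (world z) of camera_center above 0.288 m and contact force between camera and stand above 0.3 N and height (world z) of stand below 0.003 m and angle between stand's own z axis and vertical below 0.03 rad and linear speed of camera below 0.03 m/s); the arm keeps its last pose, push and grip.
It fails at once if a game thing is disturbed (moved more than 20 mm) (distance of any of checker0, checker1, checker2, doubling_cube, dice_cup, checker_tray from where it was at the start of the episode above 0.02 m).
It fails at once if the stand's foot is lifted, tipped or dragged (more than 8 mm up, 0.1 rad, 30 mm) (height (world z) of stand above 0.008 m or angle between stand's own z axis and vertical above 0.1 rad or distance of stand from where it was at the start of the episode above 0.03 m).
It also fails if it takes over 51 s, if anything falls off the work surface, if the arm or the gripper's body presses on something with over 40 N, if the wrist force passes 120 N, or if a joint passes its speed limit or range.

## Working session

There is one attempt and no reset: what is moved stays moved. The work goes in short steps, Python scripts to look and compute and a shell command to move; the robot and the scene stay as the last step left them, time stands still between calls to the robot, and variables do not carry over. Pictures are saved under pics/ and viewed, at most 10 in all, crops included, and the job is handed in when it is done.

```bash
ls; mkdir -p pics; python3 - <<'E'
from station import env
import cv2,numpy as np
for n in("scene","top"):
    im=env.grab_frame(n); cv2.imwrite(f"pics/{n}0.png",im[:,:,::-1])
    m=env.camera_model(n); print(n,np.round(m["mtx"],1).tolist(),np.round(-np.array(m["R"]).T@m["t"],3),np.round(m["R"],3).tolist())
s=env.sense();print(s["time"],s["tool_pos"],s["eef_rot"],s["gripper_width"],s["force"])
E
```

```text
pics
scene [[544.8, 0.0, 275.6], [0.0, 544.8, 213.3], [0.0, 0.0, 1.0]] [ 1.169 -0.777  0.879] [[0.745, 0.667, 0.014], [0.393, -0.422, -0.817], [-0.539, 0.614, -0.577]]
top [[462.3, 0.0, 283.1], [0.0, 462.3, 214.8], [0.0, 0.0, 1.0]] [ 0.324 -0.019  1.162] [[-0.03, -0.999, -0.033], [-0.991, 0.034, -0.131], [0.132, 0.028, -0.991]]
0.1 [0.19763305 0.51300449 0.24772338] [-3.14038380e+00 -2.03610043e-04  2.77381034e+00] 0.08550172096479185 [-0.12967165 -0.74792226 -0.39399028]
```

View pics/scene0.png

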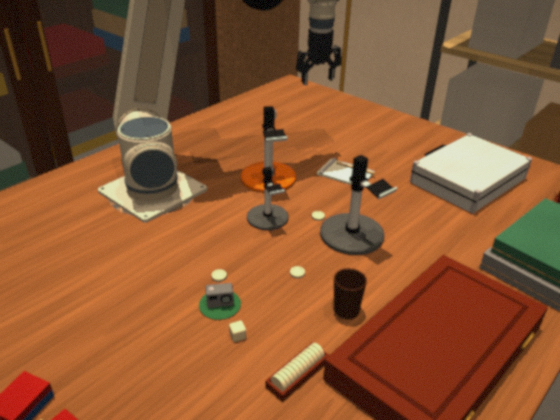

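View pics/top0.png

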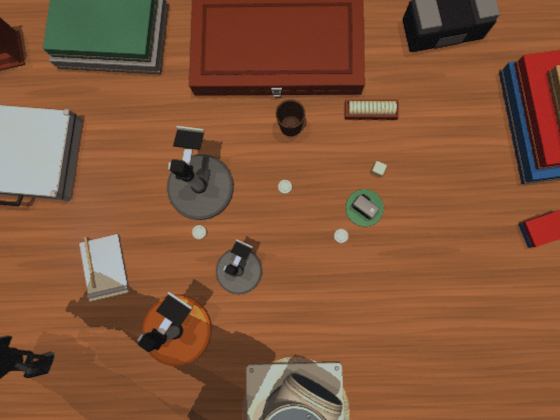

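The first pictures show three stand-like things. In top view they are the large dark stand at (200,186), a small dark one at (239,271) and an orange one at (177,330). I choose the large dark one at (200,186), which is scene (352,233). The camera is on the coaster at top (365,206), scene (219,296). Next is a close crop of both.

```bash
cat > h.py <<'E'
import cv2,numpy as np
from station import env
def ray(n,uv):
    m=env.camera_model(n);R=np.array(m["R"]);t=np.array(m["t"])
    d=R.T@np.linalg.solve(np.array(m["mtx"]),[uv[0],uv[1],1.]);return -R.T@t,d
def onz(n,uv,z):
    c,d=ray(n,uv);return c+d*(z-c[2])/d[2]
def proj(n,X):
    m=env.camera_model(n);p=np.array(m["mtx"])@(np.array(m["R"])@X+np.array(m["t"]));return p[:2]/p[2]
def two(a,b):
    (c1,d1),(c2,d2)=ray("top",a),ray("scene",b)
    s=np.linalg.lstsq(np.c_[d1,-d2],c2-c1,rcond=None)[0];p,q=c1+s[0]*d1,c2+s[1]*d2
    return (p+q)/2,np.linalg.norm(p-q)
E
python3 - <<'E'
import cv2,numpy as np
from h import *
t=cv2.imread("pics/top0.png");s=cv2.imread("pics/scene0.png")
def c(im,x,y,w,h,k): return cv2.resize(im[y:y+h,x:x+w],None,fx=k,fy=k,interpolation=cv2.INTER_CUBIC)
a=np.hstack([c(t,155,115,80,60,5),c(t,335,176,80,60,5)])
b=np.hstack([c(s,315,150,80,60,5),c(s,185,270,80,60,5)])
cv2.imwrite("pics/crop.png",np.vstack([a,b]))
# foot: dark grey blob
hsv=cv2.cvtColor(t,cv2.COLOR_BGR2HSV)
def blobs(m,lo):
    n,l,st,ce=cv2.connectedComponentsWithStats(m);return [(st[i].tolist(),ce[i].round(1).tolist()) for i in range(1,n) if st[i,4]>lo]
g=cv2.inRange(hsv,(50,80,40),(90,255,255));print("green",[ (x,onz("top",x[1],.004).round(3)) for x in blobs(g,100)])
d=cv2.inRange(hsv,(0,0,0),(180,90,110));d[:145]=0;d[225:]=0;d[:,:160]=0;d[:,240:]=0
cs,_=cv2.findContours(d,0,2);k=max(cs,key=cv2.contourArea);e=cv2.minEnclosingCircle(k);print(e,onz("top",e[0],.018),cv2.boundingRect(k))
cr=cv2.inRange(hsv,(15,20,150),(40,140,255));print([(x[1],x[0][4],onz("top",x[1],.009).round(3)) for x in blobs(cr,30)])
E
```

```text
green [(([44, 0, 108, 59, 5591], [98.1, 27.0]), array([1.008, 0.5  , 0.004])), (([346, 190, 37, 36, 504], [365.1, 206.3]), array([ 0.493, -0.193,  0.004]))]
((197.5, 184.5), 35.41902160644531) [0.56119579 0.22851889 0.018     ] (167, 154, 66, 66)
[([373.3, 106.4], 458, array([ 0.752, -0.227,  0.009])), ([189.3, 127.5], 41, array([0.715, 0.251, 0.009])), ([379.8, 166.7], 90, array([ 0.592, -0.235,  0.009])), ([284.5, 185.8], 96, array([0.552, 0.008, 0.009])), ([198.5, 231.0], 87, array([0.444, 0.229, 0.009])), ([87.5, 254.9], 92, array([0.392, 0.511, 0.009])), ([102.6, 282.3], 320, array([0.323, 0.471, 0.009])), ([282.9, 359.5], 47, array([0.125, 0.025, 0.009])), ([343.6, 399.4], 257, array([ 0.03 , -0.117,  0.009])), ([279.3, 375.0], 45, array([0.089, 0.035, 0.009])), ([257.0, 407.0], 287, array([0.017, 0.09 , 0.009])), ([311.1, 402.7], 484, array([ 0.024, -0.039,  0.009]))]
```

View pics/crop.png

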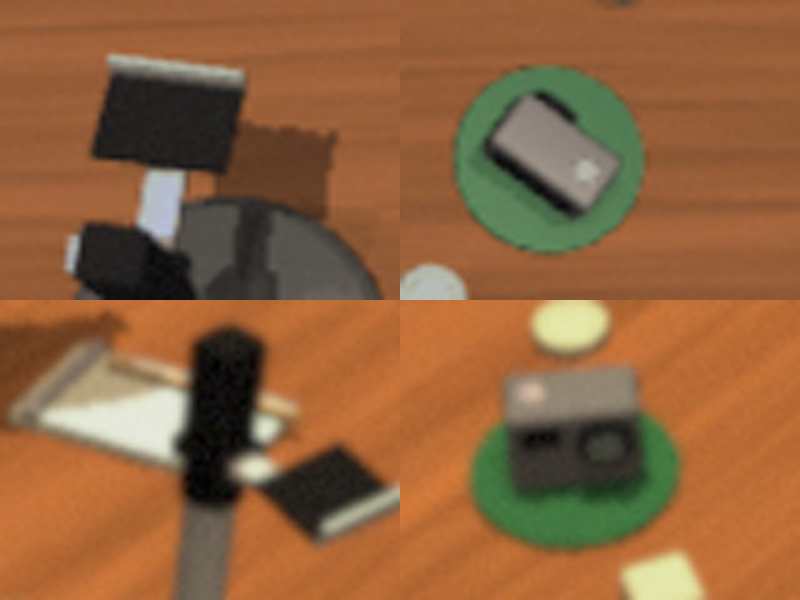

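The crops confirm the choice: the large dark stand's cradle is at top (189,142) with its lip up-image, and the aluminium button is on the left of the grip at (169,166). The camera's top face is centred near (366,206.5) and its lens looks up and right, which matches the scene view with the lens at about (226,299).

```bash
python3 - <<'E'
from h import *
from scipy.optimize import least_squares
t=cv2.imread("pics/top0.png")
hsv=cv2.cvtColor(t,cv2.COLOR_BGR2HSV)
# foot
d=cv2.inRange(hsv,(0,0,0),(180,110,110));d[:150]=0;d[228:]=0;d[:,:160]=0;d[:,240:]=0
k=max(cv2.findContours(d,0,1)[0],key=cv2.contourArea)[:,0]
P=np.array([onz("top",q,.018)[:2] for q in k.astype(float) if q[0]>200 or q[1]>190])
f=least_squares(lambda p:np.hypot(*(P-p).T)-.085,[.56,.228],loss="soft_l1",f_scale=.001);print("foot",f.x,np.abs(f.fun).mean(),len(P))
# camera top
roi=hsv[185:230,345:388];m=((roi[...,2]>95)&(roi[...,1]<85)).astype(np.uint8)
k=max(cv2.findContours(m,0,1)[0],key=cv2.contourArea)[:,0]+[345,185]
W=np.array([onz("top",q,.048)[:2] for q in k.astype(float)],np.float32)
r=cv2.minAreaRect(W);print("camtop",r,np.deg2rad(r[2]))
# cradle floor
roi=hsv[120:155,170:210];m=(roi[...,2]<62).astype(np.uint8);m[:, :]=cv2.morphologyEx(m,cv2.MORPH_OPEN,np.ones((3,3)))
k=max(cv2.findContours(m,0,1)[0],key=cv2.contourArea)+[170,120];print("floor px",cv2.boundingRect(k))
def crop(X,Y):return onz("top",(155+X/5,115+Y/5),0)
def pz(X,Y,z):return onz("top",(154.6+X/5,114.6+Y/5),z)
c=[pz(110,75,.1805),pz(240,90,.1805),pz(225,173,.1914),pz(93,157,.1914)]
print(np.round(c,4).tolist(),np.mean(c,0))
for a,b in((0,1),(3,2)):
    v=c[a]-c[b];print("yaw",np.arctan2(-v[0],v[1]),np.linalg.norm(v))
W=np.array([onz("top",q[0],.186)[:2] for q in k.astype(float)],np.float32);r=cv2.minAreaRect(W);print("floor rect",r)
E
```

```text
foot [0.55754801 0.22434943] 0.001486147021687066 134
camtop ((0.48040565848350525, -0.18156114220619202), (0.08865311741828918, 0.08089204877614975), 48.29989242553711) 0.8429921511846926
floor px (174, 130, 29, 19)
[[0.6529, 0.2393, 0.1805], [0.6437, 0.1814, 0.1805], [0.6031, 0.186, 0.1914], [0.6125, 0.2438, 0.1914]] [0.62805092 0.21263894 0.18595   ]
yaw -0.1573763336403083 0.05856420236792935
yaw -0.16137452981713893 0.058590275203060246
floor rect ((0.6280067563056946, 0.21254564821720123), (0.059513457119464874, 0.03822154551744461), 80.4303970336914)
```

```bash
python3 - <<'E'
from h import *
t=cv2.imread("pics/top0.png");hsv=cv2.cvtColor(t,cv2.COLOR_BGR2HSV)
roi=hsv[185:230,345:388].astype(int);g=((roi[...,0]>35)&(roi[...,0]<95)&(roi[...,1]>70))
m=((roi[...,2]>95)&(roi[...,1]<85)&~g).astype(np.uint8);m=cv2.morphologyEx(m,cv2.MORPH_OPEN,np.ones((3,3)))
n,l,st,ce=cv2.connectedComponentsWithStats(m)
for i in range(1,n):
  if st[i,4]>60:
    q=np.argwhere(l==i)[:,::-1]+[345,185];W=np.array([onz("top",p,.048)[:2] for p in q.astype(float)],np.float32);print(st[i],ce[i]+[345,185],cv2.minAreaRect(W),onz("top",ce[i]+[345,185],.048))
c=np.array([onz("top",(334.6+(X-400)/5,175.6+Y/5),.048) for X,Y in((530,93),(490,145),(578,213),(620,160))])
v=(c[0]+c[1]-c[2]-c[3])/2;w=(c[0]+c[3]-c[1]-c[2])/2
print(c.mean(0),np.linalg.norm(v),np.linalg.norm(w),np.arctan2(-v[0],v[1]),np.arctan2(w[1],w[0]))
import json;s=env.sense();print(s["joint_positions"])
E
```

```text
[  9  10  25  22 294] [366.24489796 205.85714286] ((0.4875847101211548, -0.18936482071876526), (0.059054236859083176, 0.030277958139777184), 51.740013122558594) [ 0.48739918 -0.1892342   0.048     ]
[ 0.48680356 -0.18736136  0.048     ] 0.05371352784228185 0.032743058200494245 -0.6982579045677431 -0.700985637421412
[1.05040458e+00 2.59130108e-01 2.08214334e-02 1.33371340e+00
 1.74770040e-05 1.41818676e+00]
```

```bash
cat >> h.py <<'E'
from scipy.spatial.transform import Rotation as Ro
def go(xyz,R):
    s=env.sense();R0=Ro.from_euler("xyz",s["eef_rot"])
    print("shift mm",(R0.inv().apply(np.array(xyz)-s["tool_pos"])*1e3).round(1),"turn",(R0.inv()*R).as_rotvec().round(3))
def st():
    s=env.sense();print(round(s["time"],2),np.round(s["tool_pos"],4),np.round(s["eef_rot"],3),"w",round(s["gripper_width"],4),"g",round(s["grip_force"],1),"F",np.round(s["force"],1),"q",np.round(s["joint_positions"],2))
E
python3 - <<'E'
from h import *
go([.4876,-.1893,.32],Ro.from_euler("xyz",[np.pi,0,2.474]))
E
```

```text
shift mm [-523.1 -551.2  -71.7] turn [-0.001 -0.     0.3  ]
```

```bash
python3 -m crank '[[1,0,0,-50,0,0,0],[1,-20,-20,-72,0,0,0],[1,-523,-551,-72,0,0,0.3],[1,-523,-551,-72,0,0,0.3],[1,-523,-551,-72,0,0,0.3],[1,-523,-551,-72,0,0,0.3],[1,-523,-551,-72,0,0,0.3],[1,-523,-551,-72,0,0,0.3],[1,-523,-551,-72,0,0,0.3],[1,-523,-551,-72,0,0,0.3],[1,-523,-551,-72,0,0,0.3],[1,-523,-551,-72,0,0,0.3]]' 30; python3 - <<'E'
from h import *
st();go([.4876,-.1893,.12],Ro.from_euler("xyz",[np.pi,0,2.474]))
E
```

```text
time: 1.3
tool_pos: [0.3997, 0.0229, 0.3203]
eef_rot: [3.141, 0.0, 2.474]
force: [0.5, 1.6, 0.5]
gripper_width: 0.0858
grip_force: 0.0
1.3 [0.3997 0.0229 0.3203] [3.141 0.    2.474] w 0.0858 g 0.0 F [0.5 1.6 0.5] q [-0.15 -0.01 -0.12  1.47  0.    0.51]
shift mm [-200.4 -112.2  200.3] turn [ 0.  0. -0.]
```

```bash
python3 -m crank '[[1,-200,-112,60,0,0,0],[1,-200,-112,60,0,0,0],[1,-200,-112,60,0,0,0],[1,-200,-112,60,0,0,0],[1,-200,-112,200,0,0,0],[1,-200,-112,200,0,0,0],[1,-200,-112,200,0,0,0],[1,-200,-112,200,0,0,0],[1,-200,-112,200,0,0,0],[1,-200,-112,200,0,0,0]]'; python3 - <<'E'
from h import *
st();go([.4876,-.1893,.026],Ro.from_euler("xyz",[np.pi,0,2.474]))
a=env.grab_frame("top")[160:260,300:420,::-1];b=env.grab_frame("scene")[220:320,160:280,::-1]
f=lambda i:cv2.resize(i,None,fx=3.3,fy=3.3,interpolation=2)
cv2.imwrite("pics/above.png",np.hstack([f(a),f(b)]))
p=np.array([.4876,-.1893,.026]);
E
```

```text
time: 2.3
tool_pos: [0.4881, -0.1869, 0.1226]
eef_rot: [3.141, 0.003, 2.474]
force: [-0.2, -0.2, -0.0]
gripper_width: 0.0851
grip_force: 0.0
2.3 [ 0.4881 -0.1869  0.1226] [3.141e+00 3.000e-03 2.474e+00] w 0.0851 g 0.0 F [-0.2 -0.2 -0. ] q [-0.53  0.28 -0.28  1.01  0.    0.14]
shift mm [-0.8 -2.3 96.6] turn [0.    0.003 0.   ]
```

View pics/above.png

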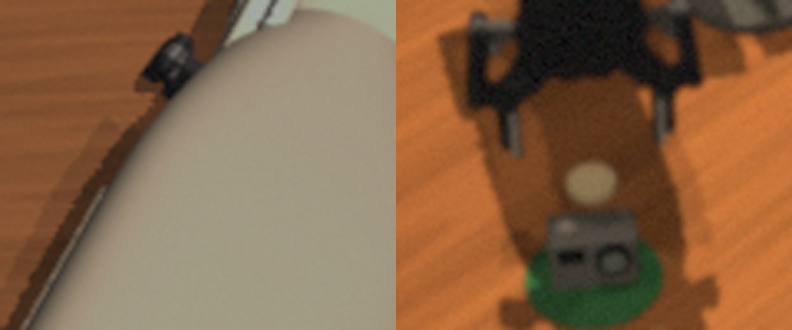

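The arm hides the top view. In the scene crop, the fingertips at about (516,150) and (662,135) straddle the camera at (592,250), in line with it, so I go down and close.

```bash
python3 -m crank '[[1,0,0,40,0,0,0],[1,0,0,70,0,0,0],[1,0,0,94,0,0,0],[1,0,0,94,0,0,0],[-0.2,0,0,94,0,0,0],[-0.2,0,0,94,0,0,0],[-0.2,0,0,94,0,0,0],[-0.2,0,0,94,0,0,0],[-0.2,0,0,94,0,0,0],[-0.2,0,0,94,0,0,0],[-0.2,0,0,94,0,0,0]]' 25; python3 - <<'E'
from h import *
st()
E
```

```text
time: 3.5
tool_pos: [0.4884, -0.1874, 0.0285]
eef_rot: [3.141, 0.004, 2.474]
force: [-0.8, 0.2, 6.7]
gripper_width: 0.0594
grip_force: 28.2
3.5 [ 0.4884 -0.1874  0.0285] [3.141 0.004 2.474] w 0.0594 g 28.2 F [-0.8  0.2  6.7] q [-0.53  0.38 -0.42  0.77  0.    0.14]
```

```bash
cat >> h.py <<'E'
Rc=Ro.from_euler("xyz",[0,.262,-.163]);C=np.array([.628,.2125,.186])
def place(x,y,z): return C+Rc.apply([x/1e3,y/1e3,z/1e3]), Rc*Ro.from_euler("y",np.pi)
E
python3 - <<'E'
from h import *
go(*place(2,0,24.5+60));go(*place(2,0,24.5+110));print(place(2,0,84.5)[0])
E
python3 -m crank '[[-0.2,0,0,-30,0,0,0],[-0.2,0,0,-70,0,0,0],[-0.2,0,0,-110,0,0,0],[-0.2,0,0,-150,0,0,0],[-0.2,0,0,-190,0,0,0],[-0.2,0,0,-230,0,0,0],[-0.2,0,0,-270,0,0,0],[-0.2,0,0,-295,0,0,0],[-0.2,0,0,-300,0,0,0]]'
python3 - <<'E'
from h import *
st();go(*place(2,0,24.5+110))
E
```

```text
shift mm [ 116.2  412.1 -238.9] turn [ 0.066  0.26  -0.502]
shift mm [ 104.7  418.4 -287.1] turn [ 0.066  0.26  -0.502]
[0.65150262 0.20863478 0.26709832]
time: 4.4
tool_pos: [0.4876, -0.1869, 0.3306]
eef_rot: [3.141, 0.007, 2.474]
force: [-0.3, 0.1, -1.4]
gripper_width: 0.0596
grip_force: 28.2
4.4 [ 0.4876 -0.1869  0.3306] [3.141 0.007 2.474] w 0.0596 g 28.2 F [-0.3  0.1 -1.4] q [-0.53  0.2   0.14  1.51  0.    0.14]
shift mm [105.  418.3  15. ] turn [ 0.065  0.263 -0.502]
```

```bash
python3 -m crank '[[-0.2,10,40,5,0,0,0],[-0.2,20,80,5,0.01,0.03,-0.06],[-0.2,30,120,10,0.02,0.07,-0.14],[-0.2,40,160,10,0.03,0.11,-0.22],[-0.2,50,200,15,0.04,0.16,-0.3],[-0.2,60,240,15,0.05,0.2,-0.38],[-0.2,70,280,15,0.06,0.24,-0.46],[-0.2,80,320,15,0.065,0.263,-0.502],[-0.2,90,360,15,0.065,0.263,-0.502],[-0.2,100,400,15,0.065,0.263,-0.502],[-0.2,105,418,15,0.065,0.263,-0.502],[-0.2,105,418,15,0.065,0.263,-0.502]]'
python3 -m crank '[[-0.2,0,0,0,0,0,0],[-0.2,0,0,0,0,0,0]]' >/dev/null
python3 - <<'E'
from h import *
st();go(*place(2,0,24.5+30))
a=env.grab_frame("top")[110:210,140:260,::-1];b=env.grab_frame("scene")[120:220,300:420,::-1]
f=lambda i:cv2.resize(i,None,fx=3.3,fy=3.3,interpolation=2)
cv2.imwrite("pics/hover.png",np.hstack([f(a),f(b)]))
E
```

```text
time: 5.6
tool_pos: [0.6515, 0.2062, 0.2948]
eef_rot: [3.131, -0.25, 2.982]
force: [0.4, 0.1, -1.3]
gripper_width: 0.0597
grip_force: 28.1
5.8 [0.6516 0.2026 0.2971] [ 3.131 -0.247  2.978] w 0.0598 g 28.1 F [-0.3  1.  -0.5] q [0.14 0.69 0.83 1.95 0.08 0.3 ]
shift mm [-5.8  5.3 59.4] turn [ 0.011  0.015 -0.001]
```

View pics/hover.png

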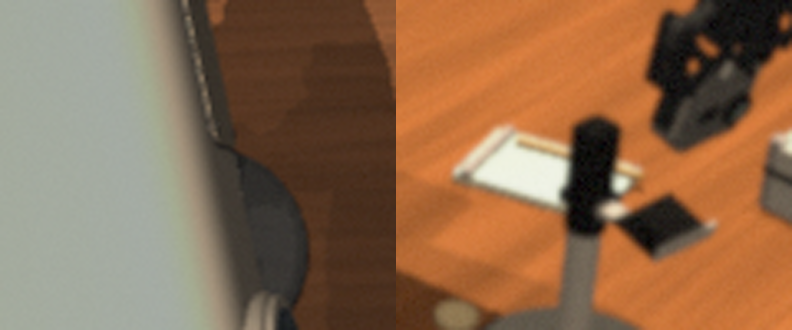

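The hover crop shows the camera held tilted above and beyond the empty cradle, with the gripper clear of the grip. Joint 4 is at its limit here, so I go lower and check again.

```bash
python3 -m crank '[[-0.2,-3,3,20,0.011,0.015,0],[-0.2,-6,5,40,0.011,0.015,0],[-0.2,-6,5,59,0.011,0.015,0],[-0.2,-6,5,59,0.011,0.015,0],[-0.2,-6,5,59,0.011,0.015,0]]'
python3 - <<'E'
from h import *
st();go(*place(2,0,24.5+30));go(*place(2,0,24.5+12))
E
```

```text
time: 6.4
tool_pos: [0.6441, 0.2102, 0.2389]
eef_rot: [-3.142, -0.262, 2.978]
force: [0.8, 0.4, -0.7]
gripper_width: 0.0594
grip_force: 28.0
6.4 [0.6441 0.2102 0.2389] [-3.142 -0.262  2.978] w 0.0594 g 28.0 F [ 0.8  0.4 -0.7] q [0.16 0.67 0.65 1.8  0.08 0.31]
shift mm [ 0.  -0.3  0.8] turn [ 0. -0. -0.]
shift mm [ 0.  -0.3 18.8] turn [ 0. -0. -0.]
```

```bash
python3 -m crank '[[-0.2,0,0,8,0,0,0],[-0.2,0,0,16,0,0,0],[-0.2,0,0,19,0,0,0],[-0.2,0,0,19,0,0,0]]'
python3 - <<'E'
from h import *
st();go(*place(2,0,24.5))
b=env.grab_frame("scene")[140:215,320:420,::-1].copy()
b=cv2.resize(b,None,fx=7,fy=7,interpolation=2)
def dot(P,c):
    u=proj("scene",P)-[320,140];cv2.circle(b,tuple(int(v*7+3) for v in u),3,c,-1)
for x in(-21,21):
  for y in(-30,30): dot(C+Rc.apply([x/1e3,y/1e3,0]),(0,255,0))
s=env.sense();T=Ro.from_euler("xyz",s["eef_rot"])*Ro.from_euler("y",np.pi);cc=s["tool_pos"]+T.apply([0,0,-.0025])
for z in(-22,22):
  for y in(-30,30): dot(cc+T.apply([.016,y/1e3,z/1e3]),(0,0,255))
cv2.imwrite("pics/pre.png",b)
E
```

```text
time: 6.8
tool_pos: [0.639, 0.2117, 0.2191]
eef_rot: [-3.141, -0.263, 2.979]
force: [-0.2, 0.2, -0.8]
gripper_width: 0.0595
grip_force: 28.1
6.8 [0.639  0.2117 0.2191] [-3.141 -0.263  2.979] w 0.0595 g 28.1 F [-0.2  0.2 -0.8] q [0.16 0.66 0.58 1.74 0.08 0.31]
shift mm [ 0.  -1.  10.3] turn [-0.001 -0.001  0.001]
```

View pics/pre.png

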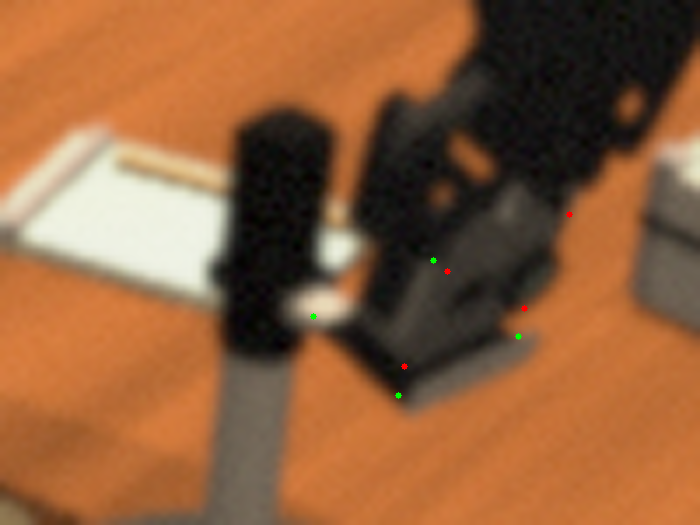

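The overlay agrees with the picture. The cradle's front edge, (408,408) to (535,345), lies just outside the predicted floor corners, and the camera's lower front edge sits above it as predicted. Now I lower it.

```bash
python3 -m crank '[[-0.2,0,-1,4,0,0,0],[-0.2,0,-1,7,0,0,0],[-0.2,0,-1,8,0,0,0],[-0.2,0,-1,8,0,0,0]]'; python3 - <<'E'
from h import *
st()
E
python3 -m crank '[[-0.2,0,0,1,0,0,0],[-0.2,0,0,2,0,0,0],[-0.2,0,0,2,0,0,0]]'; python3 - <<'E'
from h import *
st();go(*place(2,0,24.5))
E
```

```text
time: 7.25
tool_pos: [0.6369, 0.2111, 0.2117]
eef_rot: [-3.141, -0.263, 2.979]
force: [0.4, 0.2, -1.7]
gripper_width: 0.0599
grip_force: 28.1
7.25 [0.6369 0.2111 0.2117] [-3.141 -0.263  2.979] w 0.0599 g 28.1 F [ 0.4  0.2 -1.7] q [0.16 0.66 0.55 1.72 0.08 0.31]
time: 7.55
tool_pos: [0.6365, 0.2111, 0.2098]
eef_rot: [-3.141, -0.263, 2.979]
force: [-0.1, -0.4, -1.1]
gripper_width: 0.0599
grip_force: 28.1
7.55 [0.6365 0.2111 0.2098] [-3.141 -0.263  2.979] w 0.0599 g 28.1 F [-0.1 -0.4 -1.1] q [0.16 0.66 0.55 1.71 0.08 0.31]
shift mm [ 0.2 -0.   0.7] turn [-0.    -0.001  0.001]
```

No contact yet, so I creep down until it touches.

```bash
python3 -m crank '[[-0.2,0,0,1,0,0,0],[-0.2,0,0,1,0,0,0]]'|grep force;python3 -m crank '[[-0.2,0,0,1,0,0,0],[-0.2,0,0,1,0,0,0]]'|grep force; python3 - <<'E'
from h import *
st()
E
```

```text
force: [0.4, -1.0, 2.8]
grip_force: 28.4
force: [0.8, -0.9, 9.0]
grip_force: 29.1
7.95 [0.6364 0.2111 0.2092] [ 3.141 -0.26   2.979] w 0.0595 g 29.1 F [ 0.8 -0.9  9. ] q [0.16 0.65 0.54 1.71 0.08 0.31]
```

Contact, 9 N. I ease off 1 mm, open, and retreat along the tool axis.

```bash
python3 -m crank '[[-0.2,0,0,-1,0,0,0],[1,0,0,-1,0,0,0],[1,0,0,-1,0,0,0],[1,0,0,-1,0,0,0],[1,0,0,-1,0,0,0],[1,0,0,-8,0,0,0],[1,0,0,-20,0,0,0],[1,0,0,-40,0,0,0],[1,0,0,-60,0,0,0],[1,0,0,-60,0,0,0]]'; python3 - <<'E'
from h import *
st();go([.640,.20,.32],Ro.from_euler("xyz",[np.pi,0,2.979]))
E
```

```text
time: 8.95
tool_pos: [0.6523, 0.2086, 0.2685]
eef_rot: [3.14, -0.259, 2.979]
force: [0.4, 0.2, 0.5]
gripper_width: 0.0856
grip_force: 0.0
8.95 [0.6523 0.2086 0.2685] [ 3.14  -0.259  2.979] w 0.0856 g 0.0 F [0.4 0.2 0.5] q [0.15 0.69 0.77 1.89 0.08 0.31]
shift mm [ 23.6 -10.4 -47.1] turn [ 0.001 -0.259  0.   ]
```

```bash
python3 -m crank '[[1,24,-10,-47,0,-0.13,0],[1,24,-10,-47,0,-0.259,0],[1,24,-50,-47,0,-0.259,0],[1,24,-100,-47,0,-0.259,0],[1,24,-150,-47,0,-0.259,0],[1,24,-200,-47,0,-0.259,0],[1,24,-250,-47,0,-0.259,0],[1,24,-280,-47,0,-0.259,0],[1,24,-280,-47,0,-0.259,0]]'; python3 - <<'E'
from h import *
st()
a0=env.grab_frame("top");b0=env.grab_frame("scene")
cv2.imwrite("pics/topB.png",a0[:,:,::-1])
f=lambda i:cv2.resize(i[:,:,::-1],None,fx=5,fy=5,interpolation=2)
cv2.imwrite("pics/placed.png",np.hstack([f(a0[110:220,150:230]),f(b0[120:230,320:400])]))
E
```

```text
time: 9.85
tool_pos: [0.5944, -0.0695, 0.317]
eef_rot: [-3.141, -0.004, 2.975]
force: [0.2, 0.1, -0.8]
gripper_width: 0.0856
grip_force: 0.0
9.85 [ 0.5944 -0.0695  0.317 ] [-3.141 -0.004  2.975] w 0.0856 g 0.0 F [ 0.2  0.1 -0.8] q [-0.26  0.34  0.31  1.55 -0.   -0.09]
```

View pics/placed.png

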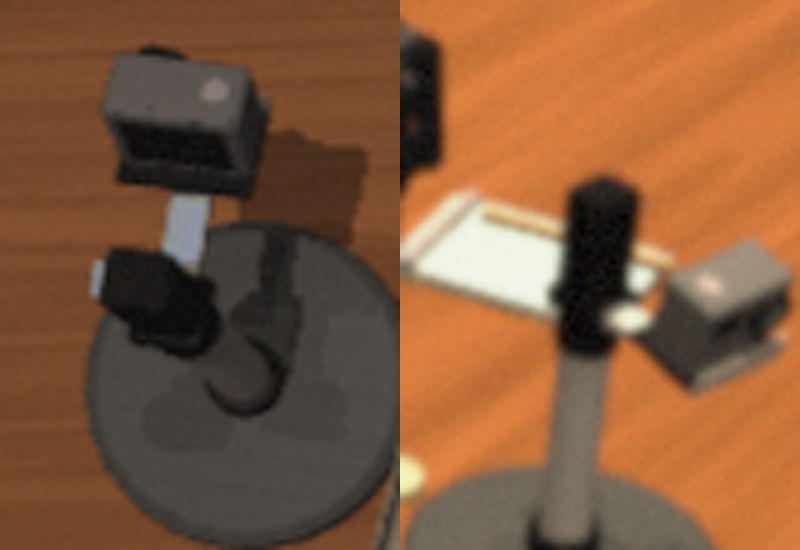

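The camera is let go and sits flat in the cradle, lens over the lip; in the top crop its top face spans about (108,55) to (250,125). Next I overlay the predicted grip and camera corners to check centring before pinching.

```bash
python3 - <<'E'
from h import *
a=cv2.imread("pics/topB.png")
hsv=cv2.cvtColor(a,cv2.COLOR_BGR2HSV)
d=cv2.inRange(hsv,(0,0,0),(180,110,110));d[:150]=0;d[228:]=0;d[:,:160]=0;d[:,240:]=0
k=max(cv2.findContours(d,0,1)[0],key=cv2.contourArea)[:,0]
P=np.array([onz("top",q,.018)[:2] for q in k.astype(float) if (q[0]>200 or q[1]>190) and q[0]<228])
from scipy.optimize import least_squares
f=least_squares(lambda p:np.hypot(*(P-p).T)-.085,[.56,.228],loss="soft_l1",f_scale=.001);print("foot",f.x,np.abs(f.fun).mean())
b=cv2.resize(a[110:185,150:230],None,fx=8,fy=8,interpolation=2)
def dot(P,c):
    u=proj("top",P)-[150,110];cv2.circle(b,tuple(int(v*8+4) for v in u),3,c,-1)
G=C-Ro.from_euler("z",-.163).apply([.072,0,-.028]);print("grip",G)
Rz=Ro.from_euler("z",-.163)
for x in(-13,13):
  for y in(-15,15): dot(G+Rz.apply([x/1e3,y/1e3,.022]),(0,255,0))
for y in(-8,8):
  for x in(0,): dot(G+Rz.apply([y/1e3,.021,.013]),(255,255,0))
for x in(-14,18):
  for y in(-30,30):
    dot(C+Rc.apply([x/1e3,y/1e3,.044]),(0,0,255))
cv2.imwrite("pics/chk.png",b)
E
```

```text
foot [0.55525656 0.2197157 ] 0.006734751770903686
grip [0.55695437 0.2241841  0.214     ]
```

View pics/chk.png

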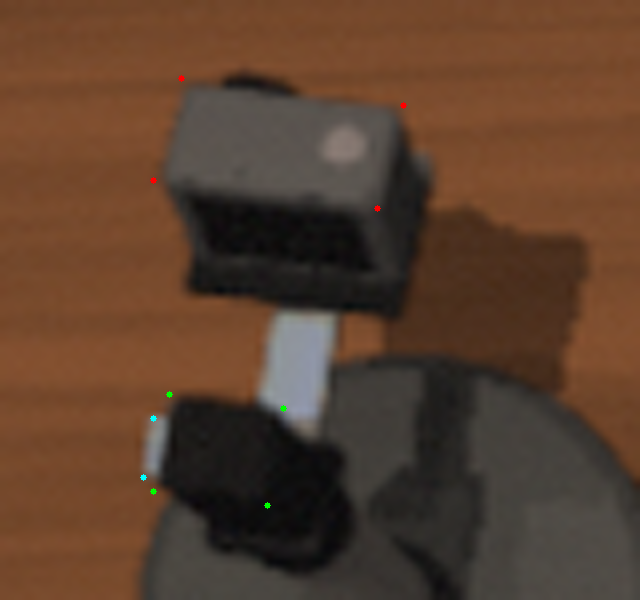

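The predictions match to about 1 px. The grip and camera both sit about 9 enlarged px (2 mm) towards −y of my estimate, for example the button at (157,445) against a predicted (148,448). I take the grip at about (0.557, 0.222).

```bash
python3 - <<'E'
from h import *
go([.557,.223,.30],Ro.from_euler("xyz",[np.pi,0,2.979]))
E
```

```text
shift mm [ 84.7 279.3  17.6] turn [ 0.    -0.004 -0.002]
```

```bash
python3 -m crank '[[1,14,47,0,0,0,0],[1,28,94,0,0,0,0],[1,42,140,0,0,0,0],[1,56,186,0,0,0,0],[1,70,232,0,0,0,0],[1,82,270,0,0,0,0],[1,85,279,17,0,-0.004,-0.004],[1,85,279,17,0,-0.004,-0.004],[1,85,279,17,0,-0.004,-0.004]]'; python3 - <<'E'
from h import *
st();go([.557,.223,.212],Ro.from_euler("xyz",[np.pi,0,2.979]))
b0=env.grab_frame("scene");cv2.imwrite("pics/ab.png",cv2.resize(b0[90:210,280:420,::-1],None,fx=5,fy=5,interpolation=2))
E
```

```text
time: 10.85
tool_pos: [0.5559, 0.2239, 0.3007]
eef_rot: [-3.141, -0.0, 2.985]
force: [0.2, -0.9, -0.7]
gripper_width: 0.0852
grip_force: 0.0
10.85 [0.5559 0.2239 0.3007] [-3.141 -0.     2.985] w 0.0852 g 0.0 F [ 0.2 -0.9 -0.7] q [ 0.24  0.34  0.27  1.5  -0.    0.4 ]
shift mm [-1.3 -0.7 88.7] turn [-0.001 -0.     0.006]
```

View pics/ab.png

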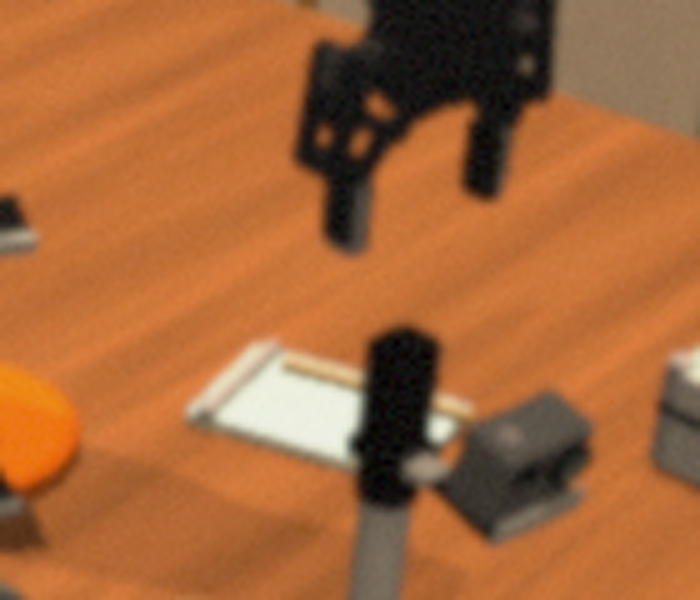

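The fingertips at (347,245) and (485,190) straddle the grip. Their midpoint (416,218) lies on the extension of the column line, so I descend.

```bash
python3 -m crank '[[1,-1,-1,30,0,0,0.005],[1,-1,-1,60,0,0,0.005],[1,-1,-1,80,0,0,0.005],[1,-1,-1,88,0,0,0.005],[1,-1,-1,88,0,0,0.005]]'; python3 - <<'E'
from h import *
st();go([.557,.223,.212],Ro.from_euler("xyz",[np.pi,0,2.979]))
E
```

```text
time: 11.4
tool_pos: [0.5575, 0.2212, 0.2127]
eef_rot: [-3.141, -0.0, 2.977]
force: [0.6, 0.3, -0.1]
gripper_width: 0.0855
grip_force: 0.0
11.4 [0.5575 0.2212 0.2127] [-3.141 -0.     2.977] w 0.0855 g 0.0 F [ 0.6  0.3 -0.1] q [ 0.24  0.36  0.07  1.29 -0.    0.4 ]
shift mm [0.8 1.7 0.7] turn [-0.    -0.    -0.002]
```

```bash
python3 -m crank '[[0.4,0,1.5,0,0,0,0],[0.2,0,1.5,0,0,0,0],[0.05,0,1.5,0,0,0,0],[0,0,1.5,0,0,0,0],[0,0,1.5,0,0,0,0],[0,0,1.5,0,0,0,0]]' 20;python3 -m crank '[[-0.05,0,0,0,0,0,0],[-0.1,0,0,0,0,0,0],[-0.1,0,0,0,0,0,0]]'; python3 - <<'E'
from h import *
st()
E
```

```text
time: 12.0
tool_pos: [0.5579, 0.224, 0.2133]
eef_rot: [3.141, 0.002, 2.979]
force: [2.2, 3.8, 2.7]
gripper_width: 0.043
grip_force: 2.0
time: 12.3
tool_pos: [0.5578, 0.2242, 0.2132]
eef_rot: [3.14, 0.001, 2.979]
force: [1.8, 5.3, 4.8]
gripper_width: 0.0386
grip_force: 3.2
12.3 [0.5578 0.2242 0.2132] [3.140e+00 1.000e-03 2.979e+00] w 0.0386 g 3.2 F [1.8 5.3 4.8] q [0.24 0.36 0.07 1.29 0.   0.41]
```

```bash
python3 -m crank '[[-0.15,0,1,0,0,0,0],[-0.2,0,1,0,0,0,0],[-0.25,0,1,0,0,0,0],[-0.3,0,1,0,0,0,0],[-0.4,0,1,0,0,0,0],[-0.4,0,1,0,0,0,0]]' 25; python3 - <<'E'
from h import *
st()
E
```

```text
time: 12.9
tool_pos: [0.5581, 0.2256, 0.2135]
eef_rot: [3.139, 0.002, 2.979]
force: [1.4, 8.2, 5.3]
gripper_width: 0.0308
grip_force: 24.7
12.9 [0.5581 0.2256 0.2135] [3.139e+00 2.000e-03 2.979e+00] w 0.0308 g 24.7 F [1.4 8.2 5.3] q [0.24 0.36 0.08 1.29 0.   0.41]
```

The pinch is 31 mm wide, so the button is fully in. I relieve the sideways push and draw up slowly.

```bash
python3 -m crank '[[-0.4,0,1,0,0,0,0],[-0.4,0,1.5,0,0,0,0],[-0.4,0,1.5,0,0,0,0],[-0.4,0,1.5,-2,0,0,0],[-0.4,0,1.5,-5,0,0,0],[-0.4,0,1.5,-5,0,0,0]]' 35; python3 - <<'E'
from h import *
st()
E
```

```text
time: 13.5
tool_pos: [0.558, 0.2257, 0.2176]
eef_rot: [-3.141, 0.0, 2.978]
force: [1.9, -1.1, -2.6]
gripper_width: 0.0311
grip_force: 38.0
13.5 [0.558  0.2257 0.2176] [-3.141  0.     2.978] w 0.0311 g 38.0 F [ 1.9 -1.1 -2.6] q [ 0.25  0.36  0.09  1.3  -0.    0.41]
```

```bash
python3 -m crank '[[-0.4,0,0,-3,0,0,0],[-0.4,0,0,-8,0,0,0],[-0.4,0,0,-13,0,0,0],[-0.4,0,0,-18,0,0,0],[-0.4,0,0,-23,0,0,0],[-0.4,0,0,-28,0,0,0],[-0.4,0,0,-33,0,0,0],[-0.4,0,0,-38,0,0,0],[-0.4,0,0,-40,0,0,0],[-0.4,0,0,-40,0,0,0]]'; python3 - <<'E'
from h import *
st()
E
```

```text
time: 14.5
tool_pos: [0.558, 0.2258, 0.2586]
eef_rot: [-3.141, 0.001, 2.978]
force: [3.4, -4.6, -2.7]
gripper_width: 0.0314
grip_force: 38.4
14.5 [0.558  0.2258 0.2586] [-3.141e+00  1.000e-03  2.978e+00] w 0.0314 g 38.4 F [ 3.4 -4.6 -2.7] q [ 0.25  0.35  0.17  1.4  -0.    0.41]
```

```bash
python3 -m crank '[[-0.4,0,-0.5,-3,0,0,0],[-0.4,0,-0.5,-8,0,0,0],[-0.4,0,-0.5,-13,0,0,0],[-0.4,0,-0.5,-18,0,0,0],[-0.4,0,-0.5,-23,0,0,0],[-0.4,0,-0.5,-28,0,0,0],[-0.4,0,-0.5,-33,0,0,0],[-0.4,0,-0.5,-38,0,0,0],[-0.4,0,-0.5,-40,0,0,0],[-0.4,0,-0.5,-40,0,0,0]]'; python3 - <<'E'
from h import *
st()
E
```

```text
time: 15.5
tool_pos: [0.558, 0.2257, 0.2983]
eef_rot: [3.141, 0.001, 2.978]
force: [5.6, -0.8, -2.6]
gripper_width: 0.0312
grip_force: 37.3
15.5 [0.558  0.2257 0.2983] [3.141e+00 1.000e-03 2.978e+00] w 0.0312 g 37.3 F [ 5.6 -0.8 -2.6] q [ 0.25  0.34  0.27  1.49 -0.    0.41]
```

```bash
python3 -m crank '[[-0.4,0,0,-1,0,0,0],[-0.4,0,0,-2,0,0,0],[-0.4,0,0,-3,0,0,0],[-0.4,0,0,-3,0,0,0]]'|egrep 'pos|^force'; python3 -m crank '[[-0.4,0,0,-1,0,0,0],[-0.4,0,0,-1,0,0,0]]'|egrep 'pos|^force'
```

```text
tool_pos: [0.558, 0.2257, 0.3008]
force: [5.0, 0.9, -3.5]
tool_pos: [0.558, 0.2257, 0.3017]
force: [4.8, -0.2, -3.1]
```

```bash
for i in 1 2; do python3 -m crank '[[-0.4,0,0,-1,0,0,0],[-0.4,0,0,-1,0,0,0]]'|egrep 'pos|^force'; done; python3 - <<'E'
from h import *
st()
a0=env.grab_frame("top");b0=env.grab_frame("scene")
cv2.imwrite("pics/up.png",np.hstack([cv2.resize(i[:,:,::-1],None,fx=4,fy=4,interpolation=2) for i in (a0[110:260,150:240],b0[100:250,310:410])]))
E
```

```text
tool_pos: [0.558, 0.2257, 0.3027]
force: [5.4, -0.0, -3.1]
tool_pos: [0.558, 0.2257, 0.3036]
force: [4.0, -0.5, -4.7]
16.5 [0.558  0.2257 0.3036] [3.141e+00 1.000e-03 2.978e+00] w 0.0309 g 37.1 F [ 4.  -0.5 -4.7] q [0.25 0.34 0.28 1.51 0.   0.41]
```

View pics/up.png

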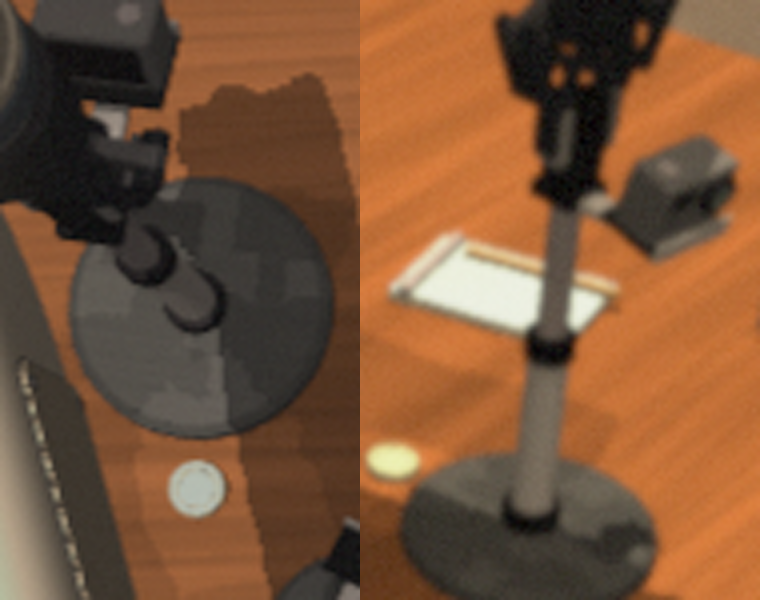

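The column is well out and the camera sits in the cradle at scene crop (680,195), with the foot flat. I creep up to feel the stop.

```bash
for i in 1; do python3 -m crank '[[-0.4,0,0,-0.5,0,0,0],[-0.4,0,0,-0.5,0,0,0]]'|egrep 'pos|^force';python3 -m crank '[[-0.4,0,0,-0.5,0,0,0],[-0.4,0,0,-0.5,0,0,0]]'|egrep 'pos|^force'; done
```

```text
tool_pos: [0.558, 0.2257, 0.3036]
force: [5.7, -0.2, -7.4]
tool_pos: [0.5579, 0.2257, 0.3037]
force: [6.3, -0.3, -9.8]
```

That is the stop: the force is rising and the tool has stopped moving. I let it settle and hand in.

```bash
python3 -m crank '[[-0.4,0,0,0,0,0,0],[-0.4,0,0,0,0,0,0],[-0.4,0,0,0,0,0,0],[-0.4,0,0,0,0,0,0],[-0.4,0,0,0,0,0,0]]'; python3 - <<'E'
from station import env
print(env.finish_job())
E
```

```text
time: 17.5
tool_pos: [0.5579, 0.2257, 0.3037]
eef_rot: [-3.141, -0.001, 2.978]
force: [6.9, 0.0, -10.8]
gripper_width: 0.0309
grip_force: 36.7
the job is handed in; nothing more can be done
None
```

I handed the job in at 17.5 s with the camera in the cradle and the column drawn up about 90 mm to the stop I felt, still pinched at 37 N with the button squeezed in; no verdict came back.

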